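Push the spent cartridge out of a silicone lip balm case

TASK

The lip balm in the soft silicone case is used up. Take the push rod out of the bamboo brush cup, feel its tip into the push-out hole in the upturned end of the case in the oak stand, and ease the spent cartridge down through the case with it until the cartridge drops out below into the stand's tray; be gentle, bear down neither hard on the soft case nor on the cartridge. Then draw the rod out, hang it back by its grip in the hole of the cup, and leave the other things where they are.

Things in the scene. Friction and masses are not known exactly. Their poses are not given: they have to be found in the camera images.
- rod: Push rod, 110 mm, 40 g: round aluminium shaft 8 mm across and 66 mm long, flat end, under a square dark wood grip 18 x 18 x 44 mm. Origin at the centre of the flat tip; z up the shaft (grip from z = 66 to 110 mm), x and y square to the grip's flats. At first it hangs upright in the cup, the grip's flat underside on the lid: tip 14 mm, grip 80 to 124 mm above the shelf.
- cup: Bamboo brush cup, fixed: round, 72 mm across, 80 mm tall, with a flat lid that has one central hole 12 mm wide. Origin at the centre of its underside, z up. Hollow down to 6 mm above the shelf.
- cup_hole (a point): Centre of the hole in the brush cup's lid, at the lid's upper face, 80 mm above the shelf.
- stand: Oak lip balm stand, fixed, any way round: 80 (x) by 136 (y) by 76 mm tall. Tray below (floor 8 mm, rims 20 mm above the shelf), end boards, open long sides, top board from 56 to 76 mm above the shelf with sockets at y = -32 mm (the used case, open below to the tray) and y = +32 mm (the spare). Origin at the centre of its underside, z up.
- socket (a point): On the used case's socket axis, at the case's flat upper end, 114 mm above the shelf; stand's axes. The case: grey silicone tube 29 mm across, 50 mm long, three ridges, mouth down; in that end a push-out hole 9.5 mm across, 5 mm deep, the bore 22 mm behind it. The hole's centre is 3.4 mm off the axis, towards the small side loop, and the case is turned any way round: find it by touch or sight.
- mouth (a point): Middle of the used case's mouth on the socket's axis, 64 mm above the shelf. The case is held in its socket: it cannot be lifted out, and turns only under a firm sideways push (some 12 N on the hole's edge). The silicone is spoilt if the rod presses on it with over 20 N; 2 to 5 N is plenty for sliding the tip about to find the hole.
- cartridge: Spent white balm cartridge in the case: cylinder 17 mm across, 38 mm long, 25 g, origin at its middle, upright on the socket's axis, its top 8 to 10 mm below the case's upper end. Springy ribs hold it: sliding it down takes a steady 5 to 12 N. Pushed until its top is 6 mm above the mouth it is free and drops into the tray; push to about 2 mm above the mouth. Over 25 N from the rod cracks it.
- spare: The other lip balm case, not to be moved: closed, grey silicone, 26 mm in diameter, 48 mm tall with a domed top, loose in the stand's other socket. Origin at the centre of its underside.
- perfume: Bystander: round amber glass perfume bottle with a steel cap, 58 mm wide, 77 mm tall. Origin at the centre of its underside.
- clip: Bystander: flat steel hair clip, 80 x 14 mm, 14 mm tall. Origin under its middle.
- cream: Bystander: white cream jar, 56 mm wide, 48 mm tall. Origin at the centre of its underside.
- polish: Bystander: square nail polish bottle with a black cap, 26 mm wide, 70 mm tall. Origin at the centre of its underside.
- tin: Bystander: flat round aluminium tin, 56 mm wide, 17 mm tall. Origin at the centre of its underside.
There are look-alikes about, which are no part of the job. What is meant by the rod is not pink or turquoise, and is the smaller of those in its own colour.

How it is judged:
On the way, in this order (a step that is already met when the one before it is completed fails the run):
1. the rod's tip has gone through the push-out hole into the case (horizontal distance between rod and socket below 0.007 m and z of rod in the frame of socket below -0.006 m), for 0.1 s.
2. the cartridge has dropped out of the case's mouth while the rod stands in the bore (horizontal distance between rod and socket below 0.007 m and z of rod in the frame of socket below -0.03 m and z of cartridge in the frame of stand below 0.04 m), for 0.1 s.
At the end, for the whole second after the job is handed in: The cartridge rests in the stand's tray (its middle under 35 mm high, within 36 mm in x and 60 mm in y of the stand's centre) and the rod hangs at rest in the cup, grip on the lid (tip within 6 mm of the hole's axis, within 4 mm of its first height, leaning under 0.10 rad) (horizontal distance between rod and cup_hole below 0.006 m and z of rod in the frame of cup between 0.01 and 0.018 m and angle between rod's own z axis and vertical below 0.1 rad and linear speed of each of rod, cartridge below 0.02 m/s and x of cartridge in the frame of stand between -0.036 and 0.036 m and y of cartridge in the frame of stand between -0.06 and 0.06 m and z of cartridge in the frame of stand below 0.035 m); the robot touches nothing.
It fails at once if the rod presses on the silicone case (or the stand) with over 20 N (contact force between rod and stand above 20 N).
It fails at once if the rod presses on the cartridge with over 25 N (contact force between rod and cartridge above 25 N).
It fails at once if another thing on the shelf or the spare case is moved by over 20 mm (distance of any of perfume, clip, cream, polish, tin, spare from where it was at the start of the episode above 0.02 m).
It also fails if it takes over 67 s, if anything falls off the work surface, if the arm or the gripper's body presses on something with over 40 N, if the wrist force passes 120 N, or if a joint passes its speed limit or range.

ROBOT

A 7-joint arm with a two-finger parallel gripper is mounted at the origin on the work surface. World frame = base frame: x ahead of the robot, y to its left, z up, the work surface at z = 0. Lengths are in m, angles in rad, forces in N, time in s.
With the tool pointing down it reaches from about 0.425 to 0.875 m from the base axis. Payload 4.7 kg.
Tool frame: the origin (TCP) lies on the centre line of the jaws, within the pads' length; the fingertips stand 19 mm ahead of it and the grasp point (between the pads) is the TCP (ctrl.nose_length is the distance from the TCP to the fingertips, in m); z points along the fingers, x is the direction in which the jaws open and shut, and the axes are right-handed (so a half turn about z gives the same grasp; the last joint's range is limited). The gripper opens to 87 mm and grips with 3 to 60 N. Pads are 19 mm wide; open, the fingers measure 117 mm over their backs; the gripper's body (75 mm by 190 mm) begins 51 mm behind the grasp point.
Start: joints at [0.014, 0.321, -0.07, 1.45, 0.023, 1.371, -0.057], TCP at [0.65, -0, 0.242] pointing down, gripper open.
Joint ranges: [-2.86, 2.86], [-0.3, 2.09], [-1.38, 1.24], [0.06, 2.45], [-1.56, 4.7], [0.09, 2.05], [-2.69, 2.69]. Speed limits (rad/s): [2.57, 2.57, 3.14, 3.14, 3.14, 3.14, 3.14].

INTERFACE

Orientations are given as a rotation vector (axis times angle).
In Python, from bench import ctrl gives the robot as it stands. The module is installed in compiled form; this text tells all that it offers.
- The arm moves only by the shell command python3 -m crank 'ROWS' [OPENING] [FORCE]. ROWS is a JSON object of lists of equal length, an entry for each row: "dp": the shift along the tool's x, y, z in cm, a list of three; "delta_rot": the turn, a rotation vector about the tool's x, y, z in rad, a list of three. In form: {"dp": [[x, y, z], ...], "delta_rot": [[rx, ry, rz], ...]}. A call has exactly 8 rows; each row shifts and turns the commanded pose from where the row before left it, along the tool's axes as they then stand; what a row does not reach is not made up. A row lasts 1/10 s, in which the tool goes at most 50 mm and 8.59 degrees, less where a joint would pass 70% of its speed; a pose out of reach is approached as far as the arm can. A call with a gripper value outside its range is refused whole. OPENING is the finger opening in cm, from 0 to 8.7, set as the call begins (- or left out, the last holds). The fingers move at their own pace and stop on an object; FORCE is the grip in N (left out, the last holds). Time passes only in rows, so rows that do not move let the fingers close, or fill a call up. It gives the time, the measured TCP pose, the force and the opening at its end, in the units of the state.
- ctrl.get_state(): the state, without advancing time (a new reading comes with each control period).
- ctrl.get_image(name): name is "scene" or "side" or "wrist"; returns the picture (384x512x3 uint8, blue, green, red); there is no depth.
- ctrl.camera_info(name): a dict with "camera_matrix" (3x3 intrinsics, pixels), "xyz" and "orientation" of the camera in the world. Camera axes: x right, y down, z forward; pixel columns grow to the right and rows downward; lengths in m; the calibration is good to about 2 mm. A picture is of the moment at which its call begins: read the wrist's pose just before it. camera_info takes no time and is no camera call; for the wrist camera it gives the pose at the moment of the call.
- ctrl.close_job(): hands the job in, once; it reports no verdict.
The state is a dict: "time": time; "joint_positions": joint angles; "qd": joint speeds; "joint_torque": joint torques, N m; "position": TCP position; "tool_rot": TCP orientation; "ft_force": force on the tool from outside, world axes, zero at the start; "torque": the same for the moment, N m; "grip_width": opening from 0.0 (shut) to 1.0 (fully open).
Only numpy, scipy, OpenCV 4.12 (cv2) and the standard library are available. Lean on these libraries where they do the work, as an engineer would, in place of code of your own. Each camera call takes 0.05 s, during which the arm holds its last target.

## Working session

There is one attempt and no reset: what is moved stays moved. The work goes in short steps, Python scripts to look and compute and a shell command to move; the robot and the scene stay as the last step left them, time stands still between calls to the robot, and variables do not carry over. Pictures are saved under pics/ and viewed, and the job is handed in when it is done.

```bash
mkdir -p pics
python3 - <<'E'
from bench import ctrl
import cv2
print(ctrl.get_state())
for n in ["scene","side","wrist"]:
    i=ctrl.camera_info(n); print(n,i)
    cv2.imwrite(f"pics/a_{n}.png",ctrl.get_image(n))
E
```

```text
{'time': 0.0, 'joint_positions': array([ 0.01410597,  0.32184   , -0.0701025 ,  1.45168848,  0.02263396,
        1.37078254, -0.05687396]), 'qd': array([ 4.67428717e-05,  1.05019976e-03,  2.01745902e-04,  5.81919649e-04,
        4.56143601e-04, -8.28169183e-04, -1.99117477e-03]), 'joint_torque': array([-2.58547143e-04, -4.91284704e+01, -4.03903294e-01, -3.12526345e+01,
       -6.40594075e-02,  4.37659642e-02,  1.61017233e-04]), 'position': array([ 6.49480682e-01, -5.26557702e-05,  2.40443821e-01]), 'tool_rot': array([ 3.14146542e+00,  1.17135487e-04, -3.02656511e-03]), 'ft_force': array([ 0.10420189, -0.22490838,  0.29551904]), 'torque': array([0.0199171 , 0.01632613, 0.00933498]), 'grip_width': 0.9987943294853646}
scene {'camera_matrix': array([[437.20317114,   0.        , 246.80603979],
       [  0.        , 437.20317114, 192.91684686],
       [  0.        ,   0.        ,   1.        ]]), 'xyz': array([ 1.0942505 , -0.34754731,  0.53449725]), 'orientation': array([-1.97218691, -1.10376136,  0.56524029])}
side {'camera_matrix': array([[419.9937664 ,   0.        , 256.72260118],
       [  0.        , 419.9937664 , 195.4810384 ],
       [  0.        ,   0.        ,   1.        ]]), 'xyz': array([0.35424358, 0.4618246 , 0.57450027]), 'orientation': array([-0.57524352,  2.67391949, -1.18381033])}
wrist {'camera_matrix': array([[293.23511465,   0.        , 256.08096004],
       [  0.        , 293.23511465, 185.78009678],
       [  0.        ,   0.        ,   1.        ]]), 'xyz': array([0.64885613, 0.08137622, 0.38350913]), 'orientation': array([ 2.83756012e+00, -2.11366848e-04, -3.58940197e-03])}
```

View pics/a_scene.png

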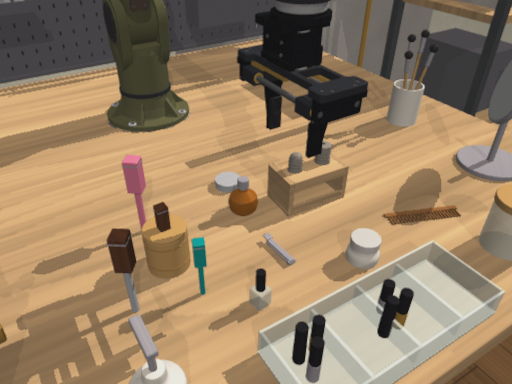

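View pics/a_side.png

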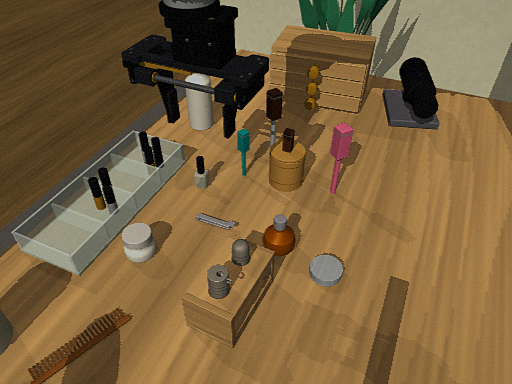

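View pics/a_wrist.png

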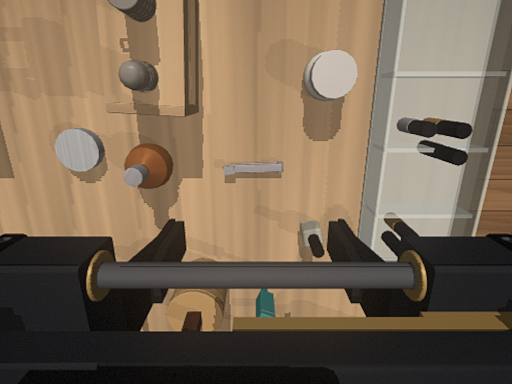

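Possible rods in the scene view are the dark grip in the cup (162,216), a larger dark one (122,250), a turquoise one (200,253) and a pink one (134,175). By the description I want the small dark one in the cup. I'll check it in close crops, and crop the case too.

Run:
```python
import cv2, numpy as np
a=cv2.imread("pics/a_scene.png"); b=cv2.imread("pics/a_side.png")
c1=cv2.resize(a[190:290,90:220],None,fx=3,fy=3,interpolation=2)
c2=cv2.resize(b[115:200,230:330],None,fx=4,fy=4,interpolation=2)
c3=cv2.resize(b[225:345,175:290],None,fx=4,fy=4,interpolation=2)
c4=cv2.resize(a[135:215,255:355],None,fx=4,fy=4,interpolation=2)
for c,n in((c1,'c1'),(c2,'c2'),(c3,'c3'),(c4,'c4')):
    pass
def pad(c): 
    o=np.zeros((480,460,3),np.uint8); o[:min(480,c.shape[0]),:min(460,c.shape[1])]=c[:480,:460]; return o
cv2.imwrite("pics/b1.png",cv2.resize(np.hstack([pad(c1),pad(c2)]),(800,417)))
cv2.imwrite("pics/b2.png",cv2.resize(np.hstack([pad(c3),pad(c4)]),(800,417)))
```

```text
(no output)
```

View pics/b1.png

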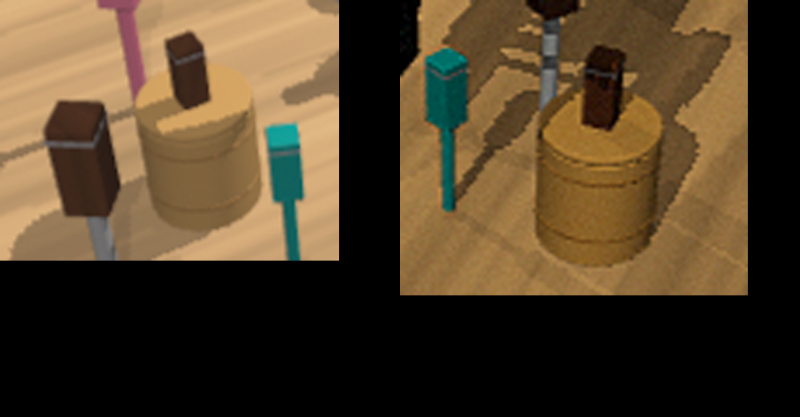

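View pics/b2.png

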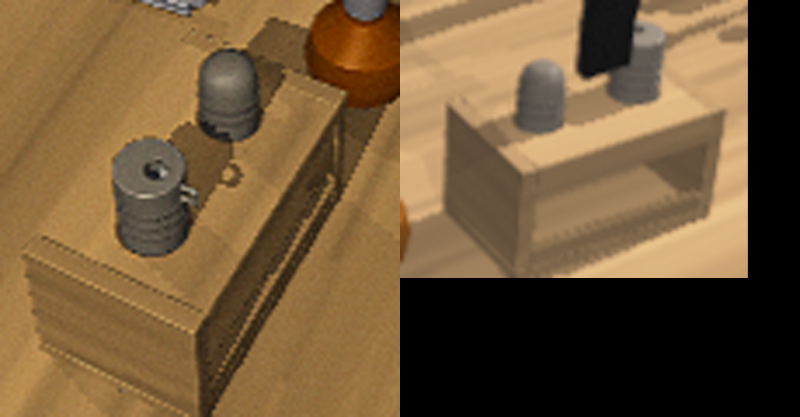

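```bash
cat > h.py <<'E'
import numpy as np, cv2
from scipy.spatial.transform import Rotation as R
from bench import ctrl
class Cam:
    def __init__(s,i): s.K=i["camera_matrix"]; s.c=np.array(i["xyz"]); s.R=R.from_rotvec(i["orientation"]).as_matrix()
    def ray(s,u,v): d=s.R@np.linalg.solve(s.K,[u,v,1.]); return d/np.linalg.norm(d)
    def plane(s,u,v,z): d=s.ray(u,v); return s.c+d*(z-s.c[2])/d[2]
    def proj(s,p): q=s.K@(s.R.T@(np.array(p)-s.c)); return q[:2]/q[2]
def tri(ca,a,cb,b):
    A=[];B=[]
    for c,p in((ca,a),(cb,b)):
        d=c.ray(*p); M=np.eye(3)-np.outer(d,d); A.append(M);B.append(M@c.c)
    x=np.linalg.solve(sum(A),sum(B)); return x,[np.linalg.norm(A[k]@x-B[k])*1000 for k in(0,1)]
def cam(n): return Cam(ctrl.camera_info(n))
E
python3 - <<'E'
from h import *
S=cam("scene");D=cam("side")
a=cv2.imread("pics/a_scene.png"); b=cv2.imread("pics/a_side.png")
for n,im,box in(("scene",a,(130,190,180,232)),("side",b,(275,120,300,156)),("sceneL",a,(105,222,140,275)),("sideL",b,(262,85,285,122)),("scT",a,(190,235,210,300)),("sdT",b,(230,125,255,180)),("scP",a,(120,150,150,230)),("sdP",b,(325,120,360,195))):
    x0,y0,x1,y1=box; c=im[y0:y1,x0:x1].astype(int)
    if n[-1] in "T": m=(c[...,0]-c[...,2]>25)
    elif n[-1]=="P": m=(c[...,2]-c[...,1]>60)&(c[...,0]-c[...,1]>15)
    else: m=c.max(2)<75
    ys,xs=np.nonzero(m); pts=np.stack([xs+x0,ys+y0],1).astype(np.float32)
    r=cv2.minAreaRect(pts)
    print(n,len(xs),"top",pts[pts[:,1]<pts[:,1].min()+2].mean(0),"bot",pts[pts[:,1]>pts[:,1].max()-2].mean(0),"c",pts.mean(0),"rect",np.round(cv2.boxPoints(r),1).tolist())
E
python3 - <<'E'
import cv2,numpy as np
a=cv2.imread("pics/a_scene.png"); b=cv2.imread("pics/a_side.png")
c1=cv2.resize(a[195:235,140:190],None,fx=8,fy=8,interpolation=0)
c2=cv2.resize(b[120:195,265:315],None,fx=7,fy=7,interpolation=0)
o=np.zeros((525,760,3),np.uint8);o[:320,:400]=c1;o[:,405:755]=c2;cv2.imwrite("pics/b3.png",o)
E
```

```text
scene 305 top [161.42857 203.71428] bot [161.83333 230.16667] c [161.7377  217.11148] rect [[153.39999389648438, 204.39999389648438], [166.10000610351562, 202.3000030517578], [170.60000610351562, 229.39999389648438], [157.89999389648438, 231.5]]
side 259 top [275.  120.5] bot [287.7143  151.14285] c [287.583   139.00386] rect [[275.0, 120.0], [294.0, 120.0], [294.0, 152.0], [275.0, 152.0]]
sceneL 830 top [123.3  230.55] bot [123.882355 272.05884 ] c [122.05783 252.30482] rect [[105.9000015258789, 232.1999969482422], [129.0, 227.6999969482422], [137.39999389648438, 271.6000061035156], [114.30000305175781, 276.0]]
sideL 476 top [267.75  85.25] bot [273.  120.5] c [273.9832  104.12605] rect [[262.0, 85.0], [284.0, 85.0], [284.0, 121.0], [262.0, 121.0]]
scT 429 top [197.95454 238.54546] bot [202.4 293.2] c [199.5641  258.95804] rect [[191.60000610351562, 238.3000030517578], [203.39999389648438, 236.89999389648438], [210.0, 293.1000061035156], [198.1999969482422, 294.5]]
sdT 294 top [243.  129.7] bot [243.5     174.33333] c [242.94218 145.57483] rect [[237.0, 129.0], [248.0, 129.0], [248.0, 175.0], [237.0, 175.0]]
scP 722 top [132.75862 156.51724] bot [141.5 223.5] c [135.0831  180.93906] rect [[121.5999984741211, 156.6999969482422], [139.5, 153.8000030517578], [150.89999389648438, 222.5], [133.10000610351562, 225.5]]
sdP 617 top [343.3 123.7] bot [332.5     192.33333] c [340.00974 149.05673] rect [[324.0, 191.8000030517578], [334.8999938964844, 121.4000015258789], [353.0, 124.19999694824219], [342.20001220703125, 194.60000610351562]]
```

View pics/b3.png

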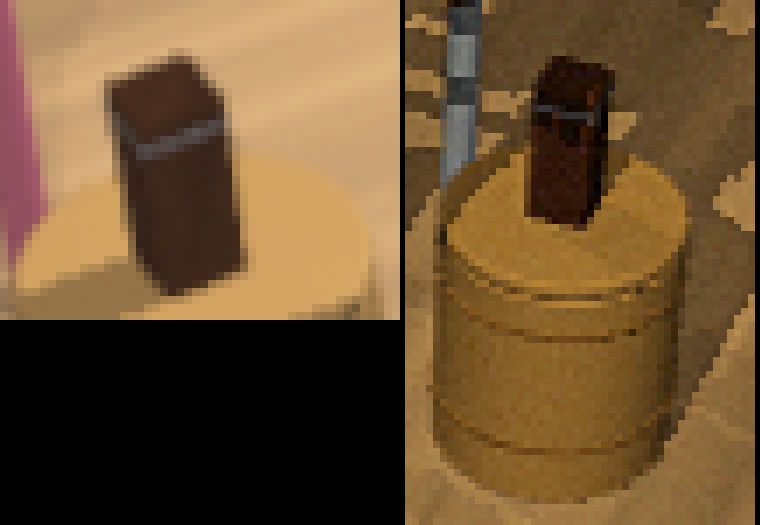

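Run:
```python
from h import *
S=cam("scene");D=cam("side")
for C,ps in((S,[(153.3,205.6),(162.9,201.9),(168.1,209),(157.9,212.8)]),(D,[(286,128.6),(294.6,129.7),(292.4,135.0),(283.3,134.5)])):
    q=np.array([C.plane(u,v,.124)[:2] for u,v in ps]); print(np.round(q,4).tolist(),q.mean(0))
    for i in range(4): 
        e=q[(i+1)%4]-q[i]; print(np.linalg.norm(e)*1000,np.degrees(np.arctan2(e[1],e[0])))
# shadows etc: cup lid bottom grip tri
print("grip bottom corners tri", S.plane(161.8,231,.08), D.plane(287.5,151.8,.08))
# lid ellipse in side: left 447,240 right 690,215 px
for u,v in((447,238),(690,218),(570,150),(570,292)):
    print(D.plane(265+(u-405)/7,120+v/7,.08))
for n,s,d in(("L top",(122,230),(273.9,90)),("L bot grip",(124,272),(273.5,118)),("T top",(198.5,239),(243,131)),("T bot",(202.4,294),(243.5,175)),("P top",(133,156),(343,124.5)),("P bot",(141,224),(333,193)),("perf",(242,183),(280,221)),("perfbody",(243,202),(279,240)),("polish top",(261,271),(200,158))):
    x,e=tri(S,s,D,d); print(n,np.round(x,3),np.round(e,1))
```

```text
[[0.5656, -0.194], [0.5646, -0.1778], [0.5854, -0.178], [0.5859, -0.1947]] [ 0.57536633 -0.18609742]
16.24448029006846 93.62108941453911
20.810398323639767 -0.5812831441933867
16.736657252792064 -88.18312383934044
20.3270151582372 177.94946919158147
[[0.5793, -0.1898], [0.5629, -0.1932], [0.5604, -0.1745], [0.5767, -0.1688]] [ 0.56985319 -0.1815673 ]
16.774407133640647 -168.33770256083747
18.845372964242504 97.50635019958418
17.234593717585028 19.203951983409834
21.124465862944213 -82.89061051687287
grip bottom corners tri [ 0.57781105 -0.19059629  0.08      ] [ 0.56885678 -0.17760566  0.08      ]
[ 0.59569684 -0.15729088  0.08      ]
[ 0.53683484 -0.19474487  0.08      ]
[ 0.57957551 -0.21166481  0.08      ]
[ 0.55554904 -0.14862591  0.08      ]
L top [ 0.636 -0.262  0.158] [0.7 0.7]
L bot grip [ 0.638 -0.272  0.086] [0.3 0.3]
T top [ 0.659 -0.164  0.112] [0.3 0.3]
T bot [ 0.66  -0.166 -0.002] [0.4 0.4]
P top [ 0.472 -0.187  0.163] [0.8 0.8]
P bot [ 0.464 -0.188  0.007] [6.5 6.5]
perf [ 0.516 -0.006  0.068] [0.1 0.1]
perfbody [ 0.515 -0.004  0.022] [0.2 0.2]
polish top [ 0.723 -0.099  0.07 ] [0.6 0.6]
```

```bash
python3 -m crank '{"dp":[[-1.6,3.7,0],[-1.6,3.7,0],[-1.6,3.7,0],[-1.6,3.7,0],[-1.4,3.5,0],[0,0,0],[0,0,0],[0,0,0]],"delta_rot":[[0,0,0],[0,0,0],[0,0,0],[0,0,0],[0,0,0],[0,0,0.14],[0,0,0.14],[0,0,0.14]]}' 8.7 && python3 -m crank '{"dp":[[0,0,0],[0,0,0],[0,0,0],[0,0,0],[0,0,0],[0,0,0],[0,0,0],[0,0,0]],"delta_rot":[[0,0,0.145],[0,0,0.145],[0,0,0.145],[0,0,0.145],[0,0,0.145],[0,0,0.145],[0,0,0.145],[0,0,0.135]]}'
python3 - <<'E'
from h import *
import pickle
s=ctrl.get_state();print(s["position"],s["tool_rot"],s["ft_force"])
i=ctrl.camera_info("wrist");print(i); im=ctrl.get_image("wrist");cv2.imwrite("pics/d1.png",im);pickle.dump(i,open("d1.pkl","wb"))
cv2.imwrite("pics/d1s.png",ctrl.get_image("side"))
E
```

```text
time: 0.95
position: [0.5716, -0.1834, 0.2413]
tool_rot: [-3.07, 0.665, 0.001]
ft_force: [0.3, -0.1, -0.2]
grip_width: 1.0
time: 1.75
position: [0.5718, -0.1829, 0.2412]
tool_rot: [2.216, -2.227, -0.001]
ft_force: [0.3, 0.2, -0.1]
grip_width: 1.002
[ 0.57180618 -0.18294514  0.24117284] [ 2.21569906e+00 -2.22664118e+00 -8.70069029e-04] [ 0.2886696   0.17630449 -0.06054125]
{'camera_matrix': array([[293.23511465,   0.        , 256.08096004],
       [  0.        , 293.23511465, 185.78009678],
       [  0.        ,   0.        ,   1.        ]]), 'xyz': array([ 0.6533583 , -0.18433368,  0.3840792 ]), 'orientation': array([ 2.05173143, -2.06322134, -0.31580267])}
```

View pics/d1.png

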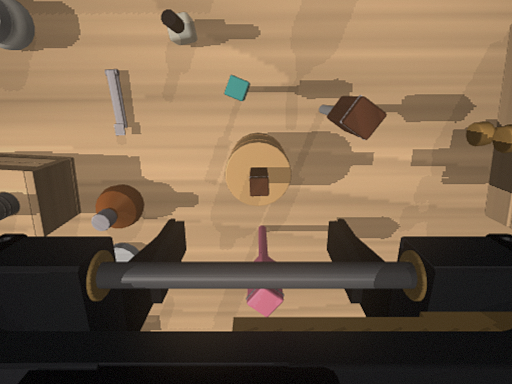

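The wrist view shows the small dark grip at (259,181) in the cup lid (258,173), pink (265,300), turquoise (237,88), the large dark one (357,117).

Run:
```python
from h import *
import pickle
C=Cam(pickle.load(open("d1.pkl","rb")))
im=cv2.imread("pics/d1.png")
g=im[150:215,235:285].astype(int)
m=(g.max(2)<85).astype(np.uint8)
ys,xs=np.nonzero(m);print(len(xs),xs.min()+235,xs.max()+235,ys.min()+150,ys.max()+150)
cv2.imwrite("pics/d1c.png",cv2.resize(im[128:212,215:300],None,fx=7,fy=7,interpolation=0))
```

```text
187 250 267 168 195
```

View pics/d1c.png

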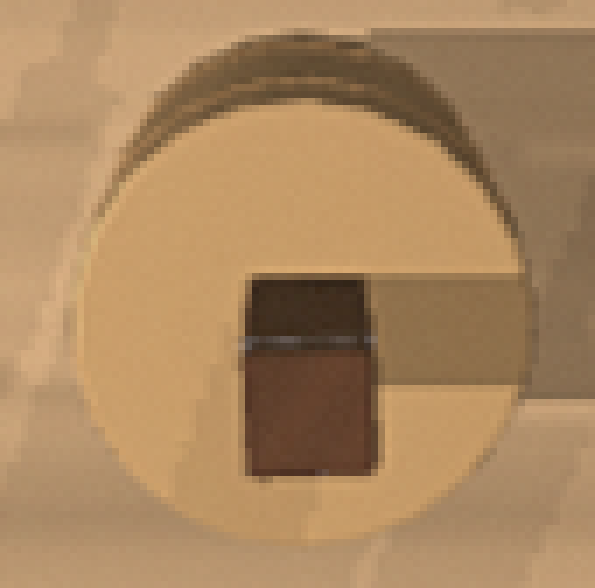

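Run:
```python
from h import *
import pickle
C=Cam(pickle.load(open("d1.pkl","rb")))
f=lambda u,v,z:C.plane(215+u/7-.5,128+v/7-.5,z)
q=np.array([f(*p,.124) for p in((246,344),(377,345),(377,476),(246,476))]);print(q,q.mean(0))
print(f(247,280,.08),f(370,280,.08))
l=[f(*p,.08) for p in((77,315),(526,315),(302,98),(302,543))];print(np.array(l),(l[0]+l[1])/2,(l[2]+l[3])/2)
# stand from side view crops
b=cv2.imread("pics/d1s.png")
cv2.imwrite("pics/d1sc.png",cv2.resize(b[258:302,195:245],None,fx=14,fy=13,interpolation=0))
cv2.imwrite("pics/d1sd.png",cv2.resize(b[228:345,178:290],None,fx=6,fy=5,interpolation=2))
```

```text
[[ 0.5804822  -0.17819101  0.124     ]
 [ 0.58024788 -0.19542176  0.124     ]
 [ 0.56199293 -0.1955509   0.124     ]
 [ 0.56209357 -0.17796928  0.124     ]] [ 0.57120414 -0.18678324  0.124     ]
[ 0.5782695  -0.17742609  0.08      ] [ 0.57816365 -0.19615878  0.08      ]
[[ 0.57290822 -0.1513357   0.08      ]
 [ 0.57251889 -0.22007854  0.08      ]
 [ 0.60596059 -0.1859099   0.08      ]
 [ 0.53535026 -0.18563599  0.08      ]] [ 0.57271356 -0.18570712  0.08      ] [ 0.57065543 -0.18577294  0.08      ]
```

View pics/d1sc.png

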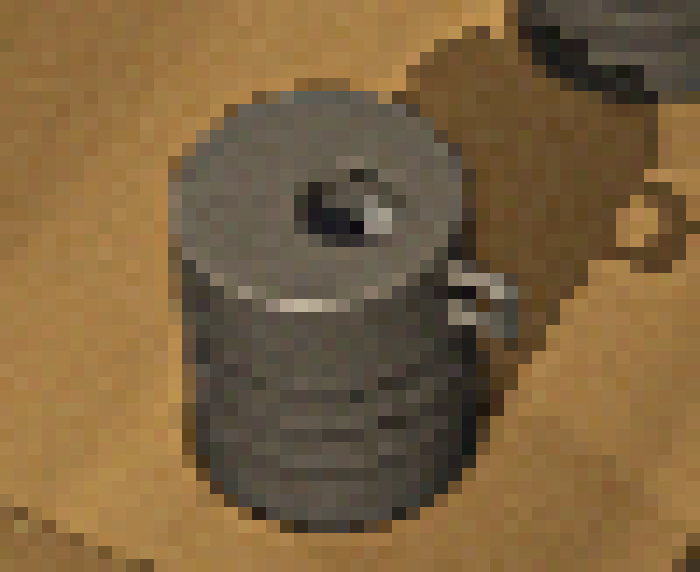

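View pics/d1sd.png

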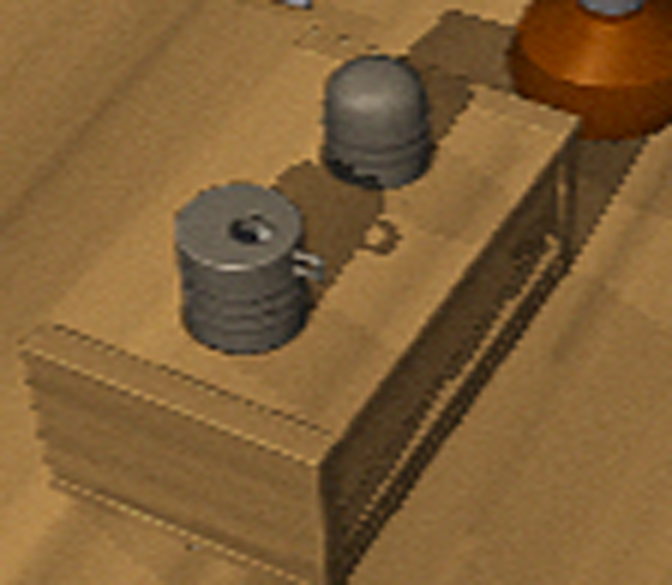

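```bash
python3 -m crank '{"dp":[[0.15,0.0,2.5],[0.15,0,2.5],[0,0,2.5],[0,0,2.5],[0,0,2],[0,0,1.5],[0,0,0],[0,0,0]],"delta_rot":[[0,0,0],[0,0,0],[0,0,0],[0,0,0],[0,0,0],[0,0,0],[0,0,0],[0,0,0]]}' 5
python3 - <<'E'
from h import *
s=ctrl.get_state();print(s["position"],s["ft_force"])
cv2.imwrite("pics/e1.png",ctrl.get_image("wrist"))
b=ctrl.get_image("side");cv2.imwrite("pics/e1s.png",cv2.resize(b[90:210,200:360],None,fx=4,fy=4))
E
```

```text
time: 2.65
position: [0.5723, -0.1862, 0.107]
tool_rot: [-2.223, 2.219, -0.001]
ft_force: [-0.2, -0.7, 0.2]
grip_width: 0.578
[ 0.57230661 -0.18616811  0.10698343] [-0.16423038 -0.65718647  0.20293872]
```

View pics/e1.png

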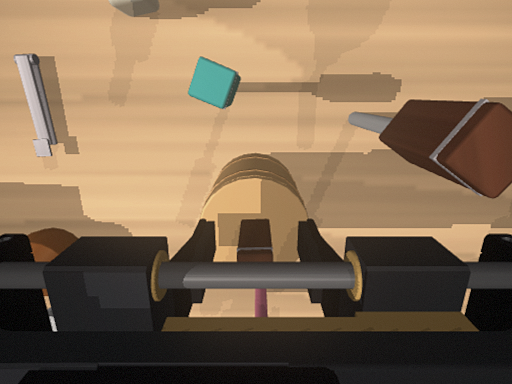

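View pics/e1s.png

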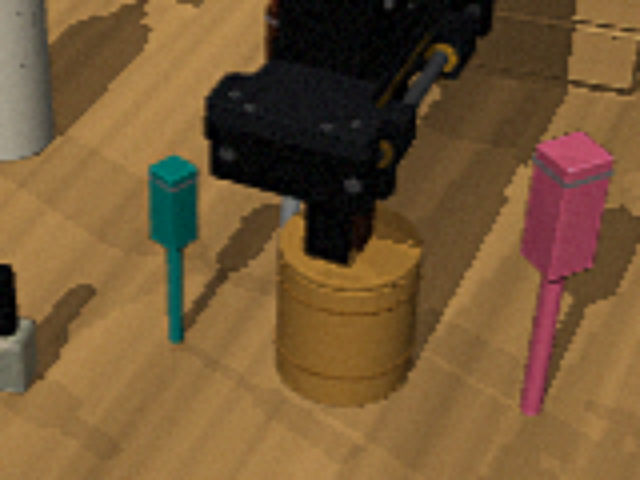

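The grip is centred between the jaws, so I'll close on it.

```bash
python3 -m crank '{"dp":[[0,0,0],[0,0,0],[0,0,0],[0,0,0],[0,0,0],[0,0,0],[0,0,0],[0,0,0]],"delta_rot":[[0,0,0],[0,0,0],[0,0,0],[0,0,0],[0,0,0],[0,0,0],[0,0,0],[0,0,0]]}' 0.5 50
python3 - <<'E'
from h import *
s=ctrl.get_state();print(s["position"],s["tool_rot"],s["ft_force"],s["grip_width"])
D=cam("side")
f=lambda u,v,z:D.plane(194.5+u/14,257.5+v/13,z)
print("hole",f(350,206,.114),"case ctr",f(319,195,.114))
for p in((168,195),(470,195),(319,90),(319,300)): print(f(*p,.114))
g=lambda u,v,z:D.plane(177.5+u/6,227.5+v/5,z)
for n,p in(("stand far-left end corner",(22,348)),("near",(318,465)),("far right end",(578,122))): print(n,g(*p,.076))
print("spare base",g(378,150,.085))
E
```

```text
time: 3.55
position: [0.5721, -0.186, 0.1067]
tool_rot: [-2.222, 2.221, -0.0]
ft_force: [-0.4, 1.3, 1.6]
grip_width: 0.204
[ 0.57206798 -0.1860305   0.10667612] [-2.22224432e+00  2.22052144e+00 -2.20915782e-04] [-0.43493651  1.29549621  1.55120673] 0.2044940864209032
hole [0.53893665 0.16243915 0.114     ] case ctr [0.5423246  0.16242592 0.114     ]
[0.55560436 0.16845912 0.114     ]
[0.52903789 0.15638955 0.114     ]
[0.54880487 0.15025965 0.114     ]
[0.53606789 0.17417246 0.114     ]
stand far-left end corner [0.58360766 0.195847   0.076     ]
near [0.50478762 0.20012191 0.076     ]
far right end [0.49723772 0.06721603 0.076     ]
spare base [0.53573572 0.10488591 0.085     ]
```

```bash
python3 -m crank '{"dp":[[0,0,-0.3],[0,0,-1],[0,0,-2],[0,0,-2.5],[0,0,-3],[0,0,-3],[0,0,-2.5],[0,0,-1]],"delta_rot":[[0,0,0],[0,0,0],[0,0,0],[0,0,0],[0,0,0],[0,0,0],[0,0,0],[0,0,0]]}' && python3 -m crank '{"dp":[[-2,0.5,0],[-4,1,0],[-5,1,0],[-5,1,0],[-5,1,0],[-5,1,0],[-5,1,0],[-3.8,1.5,0]],"delta_rot":[[0,0,0],[0,0,0],[0,0,0],[0,0,0],[0,0,0],[0,0,0],[0,0,0],[0,0,0]]}'
python3 - <<'E'
from h import *
import pickle
ctrl.get_image("side")
s=ctrl.get_state();print(s["position"],s["tool_rot"],s["ft_force"],s["grip_width"])
i=ctrl.camera_info("wrist");im=ctrl.get_image("wrist");cv2.imwrite("pics/f1.png",im);pickle.dump(i,open("f1.pkl","wb"))
b=ctrl.get_image("side");cv2.imwrite("pics/f1s.png",b)
E
```

```text
time: 4.35
position: [0.5733, -0.1865, 0.2635]
tool_rot: [-2.22, 2.219, -0.008]
ft_force: [-0.1, -0.4, -1.1]
grip_width: 0.203
time: 5.15
position: [0.4915, 0.1603, 0.2591]
tool_rot: [-2.225, 2.218, 0.001]
ft_force: [0.9, 0.1, -0.2]
grip_width: 0.203
[0.48809127 0.1679699  0.25919402] [-2.23443407  2.20616106  0.00829859] [-3.4850462   6.08194599 -0.36056228] 0.1991000899921768
```

View pics/f1.png

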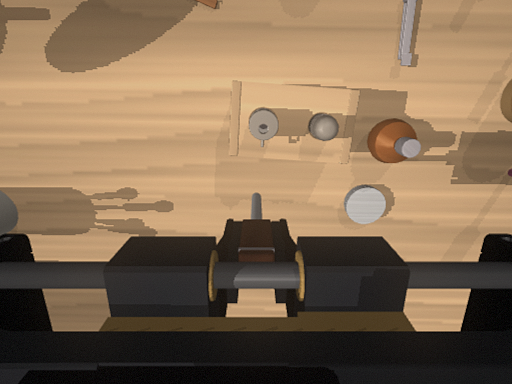

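View pics/f1s.png

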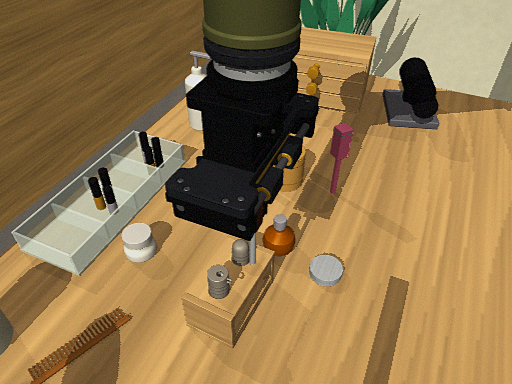

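Run:
```python
from h import *
import pickle
s=ctrl.get_state();print(s["time"],s["position"],s["tool_rot"],s["ft_force"],s["grip_width"])
i=ctrl.camera_info("wrist");im=ctrl.get_image("wrist");cv2.imwrite("pics/f2.png",im);pickle.dump((i,s),open("f2.pkl","wb"))
cv2.imwrite("pics/f2c.png",cv2.resize(im[75:210,225:310],None,fx=6,fy=4.4,interpolation=0)[:600])
cv2.imwrite("pics/f2d.png",cv2.resize(im[100:150,240:290],None,fx=12,fy=12,interpolation=0))
```

```text
5.3 [0.4910329  0.16045988 0.2591245 ] [ 2.22969231e+00 -2.21243547e+00 -1.38116265e-03] [ 0.47237787 -0.2171387  -0.64986018] 0.20043550580052105
```

View pics/f2d.png

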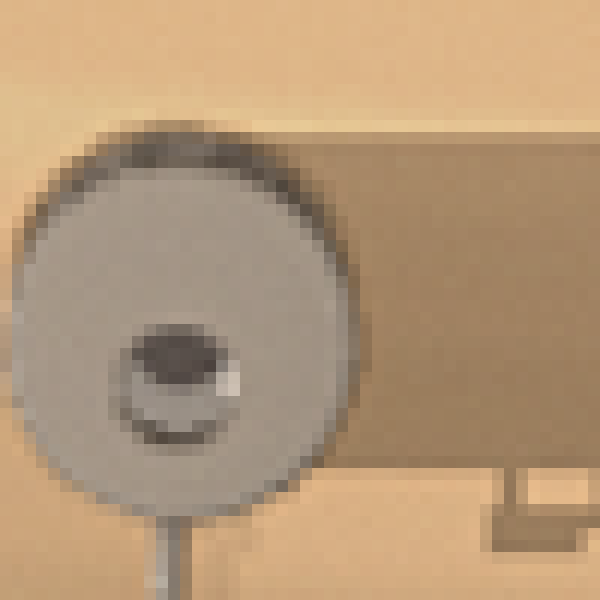

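View pics/f2c.png

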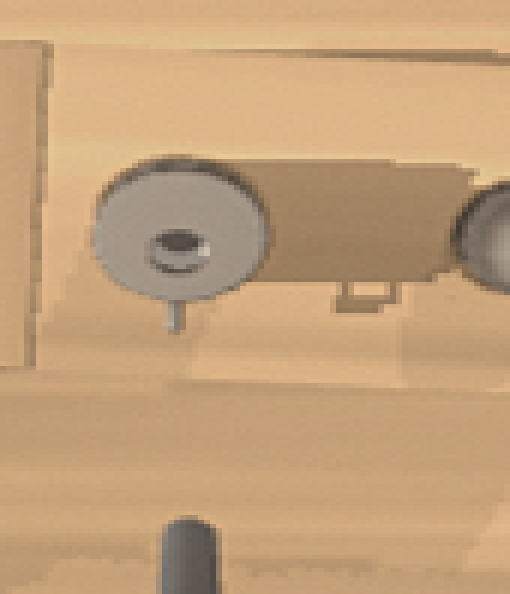

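Run:
```python
from h import *
import pickle
i,s=pickle.load(open("f2.pkl","rb"))
C=Cam(i); Rt=R.from_rotvec(s["tool_rot"]).as_matrix()
h=C.plane(254.25,131.5,.114); c=C.plane(254.6,128.1,.114); print("hole",h,"axis",c,(h-c)*1000)
for p in((240.3,128),(268.8,128),(254.6,113.25),(254.6,142.8)): print(C.plane(*p,.114))
t=s["position"]+Rt@[0,0,.0927]; print("tip nominal",t, "z axis",Rt[:,2],"x",Rt[:,0],"px of tip+x edge",C.proj(t+[.004,0,0]))
print("meas tip edge on plane z",C.plane(255.5,191.3,t[2])-[.004,0,0])
```

```text
hole [0.5374059  0.16143266 0.114     ] axis [0.54067421 0.16111078 0.114     ] [-3.2683121   0.32188263  0.        ]
[0.54067064 0.17497521 0.114     ]
[0.54086853 0.1473436  0.114     ]
[0.55467931 0.16119078 0.114     ]
[0.52639049 0.16102918 0.114     ]
tip nominal [0.49094173 0.16048374 0.16642455] z axis [-9.83456866e-04  2.57416941e-04 -9.99999483e-01] x [ 7.76937942e-03 -9.99969783e-01 -2.65050149e-04] px of tip+x edge [254.77093415 189.83407834]
meas tip edge on plane z [0.4896384  0.15985835 0.16642455]
```

```bash
python3 -m crank '{"dp":[[0,-1,0],[-0.1,-2,0],[0,-1.3,0.5],[0,-0.5,1],[0,0,1],[0,0,1],[0,0,1],[0,0,0]],"delta_rot":[[0,0,0],[0,0,0],[0,0,0],[0,0,0],[0,0,0],[0,0,0],[0,0,0],[0,0,0]]}'
python3 - <<'E'
from h import *
import pickle
b=ctrl.get_image("side")
cv2.imwrite("pics/g1s.png",cv2.resize(b[240:305,190:260],None,fx=9,fy=9,interpolation=0))
s=ctrl.get_state();print(s["time"],s["position"],s["tool_rot"],s["ft_force"],s["grip_width"])
i=ctrl.camera_info("wrist");im=ctrl.get_image("wrist");pickle.dump((i,s),open("g1.pkl","wb"))
cv2.imwrite("pics/g1.png",cv2.resize(im[150:240,210:300],None,fx=6.5,fy=6.5,interpolation=0))
E
```

```text
time: 6.15
position: [0.5392, 0.1578, 0.2125]
tool_rot: [2.221, -2.218, -0.002]
ft_force: [-0.3, -0.4, -0.2]
grip_width: 0.203
6.2 [0.5398087  0.15803143 0.21361281] [ 2.22168175e+00 -2.21892755e+00 -1.22514751e-03] [-0.04878718  0.31568632  0.01512709] 0.20376391945936478
```

View pics/g1s.png

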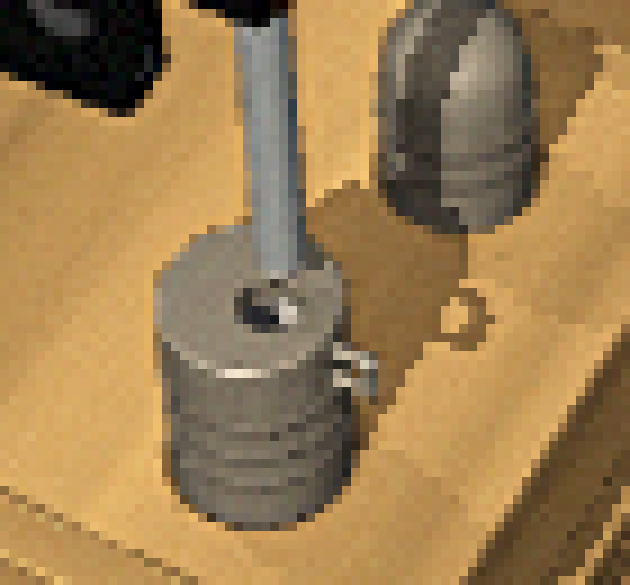

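View pics/g1.png

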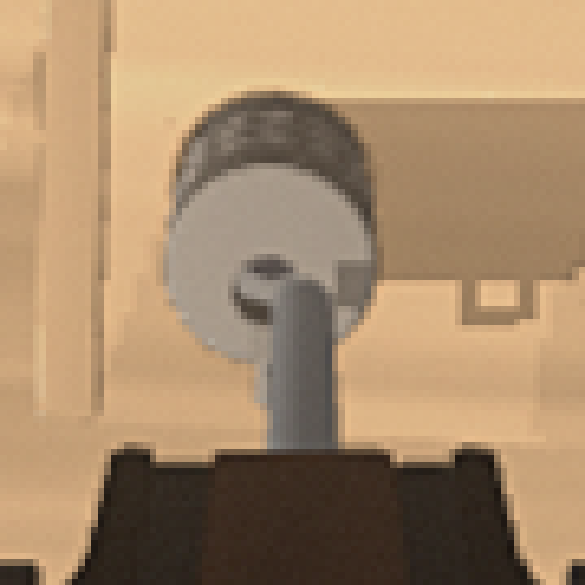

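Run:
```python
from h import *
import pickle
i,s=pickle.load(open("g1.pkl","rb"))
C=Cam(i); Rt=R.from_rotvec(s["tool_rot"]).as_matrix()
t=s["position"]+Rt@[0,0,.0927]; print(t)
h=C.plane(250.6,194,.114); m=C.plane(256,192.4,t[2])-[.004,0,0]; print("hole",h,"tip",m,"move",(h-m)*1000,"hole abs",t+h-m)
D=cam("side"); h=D.plane(189.5+266/9,239.5+308/9,.114); print("side hole",h)
m=D.plane(189.5+278/9,239.5+272/9,t[2]);print("side tip near edge",m)
s=ctrl.get_state();print(s["time"],s["position"],s["qd"])
```

```text
[0.53965225 0.15797716 0.12091296]
hole [0.53752014 0.16161091 0.114     ] tip [0.53735175 0.15689854 0.12091296] move [ 0.16839174  4.71237253 -6.91295904] hole abs [0.53982064 0.16268953 0.114     ]
side hole [0.53918973 0.16324225 0.114     ]
side tip near edge [0.53788358 0.1611258  0.12091296]
6.25 [0.5403474  0.15818113 0.21444049] [-0.00061672 -0.0073669   0.00017614 -0.01834509  0.00072152  0.00018379
 -0.00152302]
```

```bash
python3 -m crank '{"dp":[[-0.25,0.05,0],[-0.23,0.03,0],[0,0,0],[0,0,0],[0,0,0],[0,0,0],[0,0,0],[0,0,0]],"delta_rot":[[0,0,0],[0,0,0],[0,0,0],[0,0,0],[0,0,0],[0,0,0],[0,0,0],[0,0,0]]}'
python3 - <<'E'
from h import *
s=ctrl.get_state();print(s["time"],s["position"],R.from_rotvec(s["tool_rot"]).as_matrix()[:,2],s["ft_force"],s["qd"])
E
```

```text
time: 7.05
position: [0.5399, 0.1628, 0.2146]
tool_rot: [2.222, -2.221, 0.0]
ft_force: [0.4, 0.5, 0.2]
grip_width: 0.201
7.05 [0.53992469 0.16280753 0.21455859] [ 4.53628955e-05 -9.85916299e-05 -9.99999994e-01] [0.44585631 0.53843954 0.19969476] [ 0.00016129 -0.00117963 -0.00044136 -0.00171069 -0.00130822 -0.0004948
  0.00015799]
```

```bash
python3 -m crank '{"dp":[[0,0.04,0.15],[0,0,0.15],[0,0,0.15],[0,0,0.15],[0,0,0.15],[0,0,0.06],[0,0,0.06],[0,0,0.06]],"delta_rot":[[0,0,0],[0,0,0],[0,0,0],[0,0,0],[0,0,0],[0,0,0],[0,0,0],[0,0,0]]}'
```

```text
time: 7.85
position: [0.5396, 0.1629, 0.2053]
tool_rot: [-2.222, 2.22, -0.0]
ft_force: [0.7, 0.2, 0.8]
grip_width: 0.207
```

```bash
python3 -m crank '{"dp":[[0,0,0.05],[0,0,0.05],[0,0,0.05],[0,0,0.05],[0,0,0],[0,0,0],[0,0,0],[0,0,0]],"delta_rot":[[0,0,0],[0,0,0],[0,0,0],[0,0,0],[0,0,0],[0,0,0],[0,0,0],[0,0,0]]}'
```

```text
time: 8.65
position: [0.5395, 0.1629, 0.2033]
tool_rot: [-2.222, 2.221, -0.0]
ft_force: [0.6, -0.5, -0.5]
grip_width: 0.199
```

Tip is 3.4 mm below the case's upper face with no force, so it appears to be in the hole. I'll keep going gently.

```bash
python3 -m crank '{"dp":[[0,0,0.06],[0,0,0.06],[0,0,0.06],[0,0,0.06],[0,0,0.06],[0,0,0.06],[0,0,0.05],[0,0,0]],"delta_rot":[[0,0,0],[0,0,0],[0,0,0],[0,0,0],[0,0,0],[0,0,0],[0,0,0],[0,0,0]]}'
python3 - <<'E'
from h import *
b=ctrl.get_image("side");s=ctrl.get_state();print(s["position"],s["ft_force"],s["torque"])
cv2.imwrite("pics/h1s.png",cv2.resize(b[240:305,190:260],None,fx=9,fy=9,interpolation=0))
E
```

```text
time: 9.45
position: [0.5395, 0.1629, 0.1991]
tool_rot: [2.222, -2.22, 0.0]
ft_force: [0.3, -0.3, -1.1]
grip_width: 0.201
[0.53950784 0.16288967 0.19913927] [1.27559523 0.36372059 0.25664449] [ 0.04454797  0.12883507 -0.04404722]
```

View pics/h1s.png

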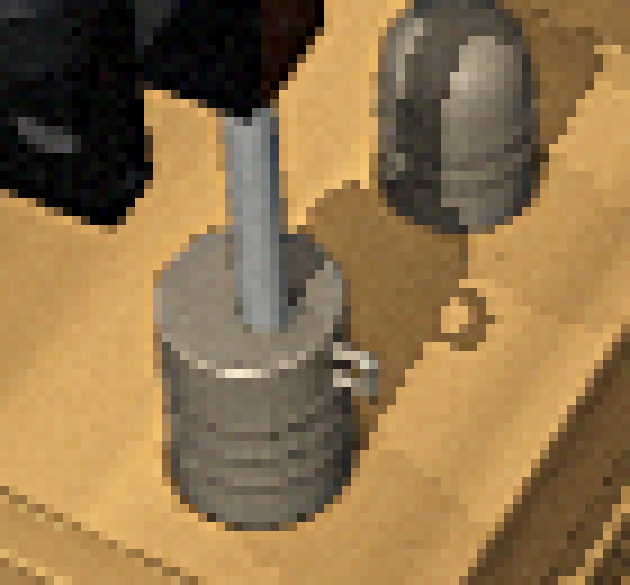

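The side view shows the shaft standing in the hole, around (248,325) in the crop. Now I'll push the cartridge slowly.

```bash
python3 -m crank '{"dp":[[0,0,0.06],[0,0,0.06],[0,0,0.06],[0,0,0.06],[0,0,0.06],[0,0,0.06],[0,0,0.06],[0,0,0.06]],"delta_rot":[[0,0,0],[0,0,0],[0,0,0],[0,0,0],[0,0,0],[0,0,0],[0,0,0],[0,0,0]]}'
```

```text
time: 10.3
position: [0.54, 0.163, 0.1964]
tool_rot: [-2.221, 2.219, -0.002]
ft_force: [-1.7, -0.3, 9.1]
grip_width: 0.204
```

```bash
python3 -m crank '{"dp":[[0,0,0.06],[0,0,0.06],[0,0,0.06],[0,0,0.06],[0,0,0.06],[0,0,0.06],[0,0,0.06],[0,0,0.06]],"delta_rot":[[0,0,0],[0,0,0],[0,0,0],[0,0,0],[0,0,0],[0,0,0],[0,0,0],[0,0,0]]}'
```

```text
time: 11.1
position: [0.5401, 0.1629, 0.1918]
tool_rot: [-2.221, 2.219, -0.002]
ft_force: [-1.7, -0.9, 9.5]
grip_width: 0.204
```

```bash
python3 -m crank '{"dp":[[0,0.03,0.08],[0,0.02,0.08],[0,0,0.08],[0,0,0.08],[0,0,0.08],[0,0,0.08],[0,0,0.08],[0,0,0.08]],"delta_rot":[[0,0,0],[0,0,0],[0,0,0],[0,0,0],[0,0,0],[0,0,0],[0,0,0],[0,0,0]]}'
```

```text
time: 11.9
position: [0.5399, 0.163, 0.1855]
tool_rot: [-2.22, 2.219, -0.003]
ft_force: [-2.4, -0.5, 9.7]
grip_width: 0.2
```

```bash
python3 -m crank '{"dp":[[0,0,0.08],[0,0,0.08],[0,0,0.08],[0,0,0.08],[0,0,0.08],[0,0,0.08],[0,0,0.08],[0,0,0.08]],"delta_rot":[[0,0,0],[0,0,0],[0,0,0],[0,0,0],[0,0,0],[0,0,0],[0,0,0],[0,0,0]]}'
```

```text
time: 12.7
position: [0.5399, 0.163, 0.179]
tool_rot: [-2.221, 2.219, -0.003]
ft_force: [-1.8, -0.2, 10.1]
grip_width: 0.202
```

```bash
python3 -m crank '{"dp":[[0,0,0.08],[0,0,0.08],[0,0,0.08],[0,0,0.08],[0,0,0.08],[0,0,0.08],[0,0,0.08],[0,0,0.08]],"delta_rot":[[0,0,0],[0,0,0],[0,0,0],[0,0,0],[0,0,0],[0,0,0],[0,0,0],[0,0,0]]}'
```

```text
time: 13.5
position: [0.5399, 0.1629, 0.1725]
tool_rot: [-2.221, 2.219, -0.002]
ft_force: [-1.9, -0.4, 9.5]
grip_width: 0.207
```

```bash
python3 -m crank '{"dp":[[0,0,0.08],[0,0,0.08],[0,0,0.08],[0,0,0.08],[0,0,0.08],[0,0,0.08],[0,0,0.08],[0,0,0.08]],"delta_rot":[[0,0,0],[0,0,0],[0,0,0],[0,0,0],[0,0,0],[0,0,0],[0,0,0],[0,0,0]]}'
python3 - <<'E'
from h import *
b=ctrl.get_image("scene");cv2.imwrite("pics/i1.png",cv2.resize(b[120:220,250:370],None,fx=6,fy=6,interpolation=2))
E
```

```text
time: 14.3
position: [0.5398, 0.1629, 0.1658]
tool_rot: [-2.221, 2.219, -0.002]
ft_force: [-1.2, -1.2, 7.9]
grip_width: 0.205
```

View pics/i1.png

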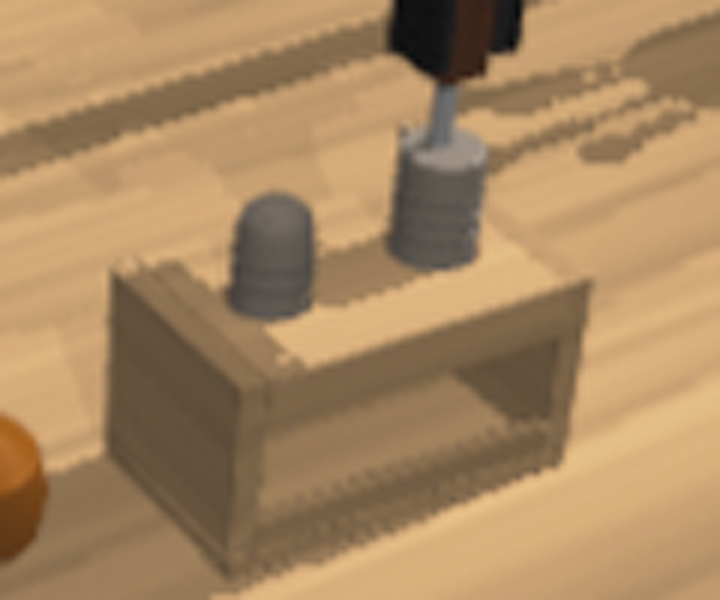

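```bash
python3 -m crank '{"dp":[[0,0,0.08],[0,0,0.08],[0,0,0.08],[0,0,0.08],[0,0,0.08],[0,0,0.08],[0,0,0.06],[0,0,0]],"delta_rot":[[0,0,0],[0,0,0],[0,0,0],[0,0,0],[0,0,0],[0,0,0],[0,0,0],[0,0,0]]}'
python3 - <<'E'
from h import *
b=ctrl.get_image("scene");cv2.imwrite("pics/i2.png",cv2.resize(b[120:220,250:370],None,fx=6,fy=6,interpolation=2))
E
```

```text
time: 15.15
position: [0.5389, 0.1628, 0.1583]
tool_rot: [2.222, -2.22, -0.0]
ft_force: [0.4, -0.3, -0.2]
grip_width: 0.202
```

View pics/i2.png

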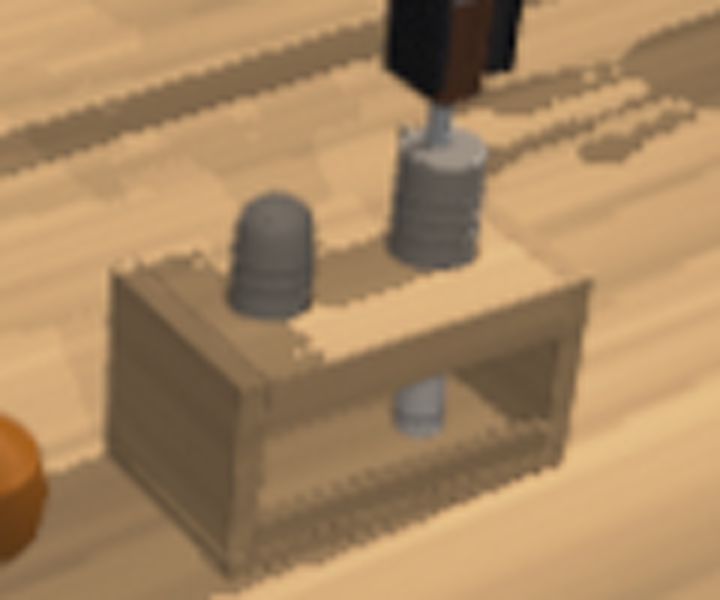

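The cartridge has dropped and stands in the tray at (420,405) in the crop. Force is back to zero. Drawing the rod out.

```bash
python3 -m crank '{"dp":[[0,-0.04,0],[0,0,-0.4],[0,0,-0.8],[0,0,-1],[0,0,-1],[0,0,-1],[0,0,-1],[0,0,-0.5]],"delta_rot":[[0,0,0],[0,0,0],[0,0,0],[0,0,0],[0,0,0],[0,0,0],[0,0,0],[0,0,0]]}'
```

```text
time: 16.0
position: [0.54, 0.1631, 0.2173]
tool_rot: [-2.221, 2.219, -0.002]
ft_force: [0.9, 0.5, -0.8]
grip_width: 0.201
```

```bash
python3 -m crank '{"dp":[[0,0,-1],[0,0,-2],[0,0,-1],[0,0,-0.5],[0,0,0],[0,0,0],[0,0,0],[0,0,0]],"delta_rot":[[0,0,0],[0,0,0],[0,0,0],[0,0,0],[0,0,0],[0,0,0],[0,0,0],[0,0,0]]}'
python3 - <<'E'
from h import *
s=ctrl.get_state();print(s["position"],R.from_rotvec(s["tool_rot"]).as_matrix().round(4).tolist(),s["ft_force"],s["grip_width"])
b=ctrl.get_image("side");cv2.imwrite("pics/j1.png",b[150:350,130:400])
w=ctrl.get_image("wrist");cv2.imwrite("pics/j1w.png",cv2.resize(w[110:290,170:340],None,fx=3.3,fy=3.3,interpolation=2))
E
```

```text
time: 16.8
position: [0.5391, 0.1628, 0.2598]
tool_rot: [2.222, -2.22, -0.001]
ft_force: [-0.5, 0.4, -0.4]
grip_width: 0.204
[0.53909131 0.16276295 0.25980651] [[0.0008, -1.0, -0.0011], [-1.0, -0.0008, -0.0004], [0.0004, 0.0011, -1.0]] [-0.4908628   0.41288508 -0.42132041] 0.2037574158649681
```

View pics/j1.png

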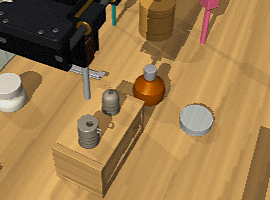

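View pics/j1w.png

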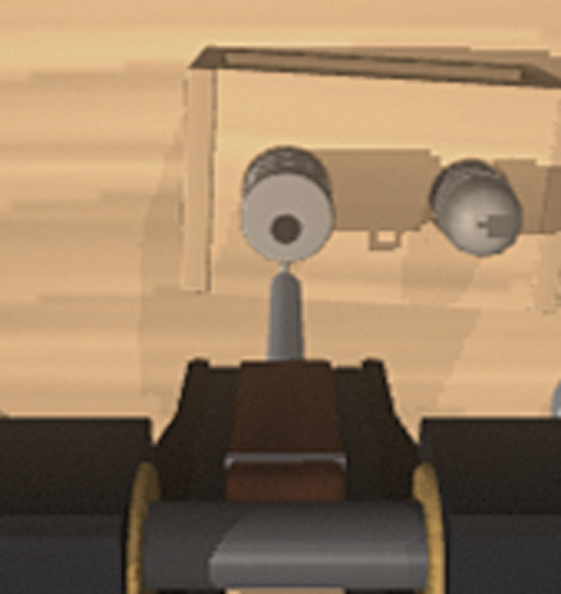

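```bash
python3 -m crank '{"dp":[[2,-0.3,0],[5,-0.5,0],[5,-0.5,0],[5,-0.5,0],[5,-0.5,0],[5,-0.5,0],[5,-0.3,0],[2.9,-0.2,0]],"delta_rot":[[0,0,0],[0,0,0],[0,0,0],[0,0,0],[0,0,0],[0,0,0],[0,0,0],[0,0,0]]}';python3 -m crank '{"dp":[[0,0,1],[0,0,2],[0,0,1.5],[0,0,0.5],[0,0,0],[0,0,0],[0,0,0],[0,0,0]],"delta_rot":[[0,0,0],[0,0,0],[0,0,0],[0,0,0],[0,0,0],[0,0,0],[0,0,0],[0,0,0]]}';  python3 - <<'E'
from h import *
import pickle
s=ctrl.get_state();print(s["position"],R.from_rotvec(s["tool_rot"]).as_matrix().round(4).tolist(),s["ft_force"],s["grip_width"])
i=ctrl.camera_info("wrist");w=ctrl.get_image("wrist");pickle.dump((i,s),open("k1.pkl","wb"));cv2.imwrite("pics/k1w.png",cv2.resize(w[120:270,180:330],None,fx=4,fy=4,interpolation=2))
b=ctrl.get_image("side");cv2.imwrite("pics/k1s.png",cv2.resize(b[90:200,235:335],None,fx=5,fy=5,interpolation=2))
E
```

```text
time: 17.7
position: [0.5716, -0.1903, 0.2605]
tool_rot: [2.215, -2.225, 0.002]
ft_force: [-0.3, -0.9, -0.3]
grip_width: 0.206
time: 18.5
position: [0.573, -0.1848, 0.2115]
tool_rot: [-2.222, 2.22, -0.002]
ft_force: [-1.2, -0.7, 0.2]
grip_width: 0.204
[ 0.57300757 -0.18477681  0.21146983] [[0.001, -1.0, 0.0015], [-1.0, -0.001, -0.0004], [0.0004, -0.0015, -1.0]] [-1.19133986 -0.74344354  0.17202171] 0.20404206231269212
```

View pics/k1w.png

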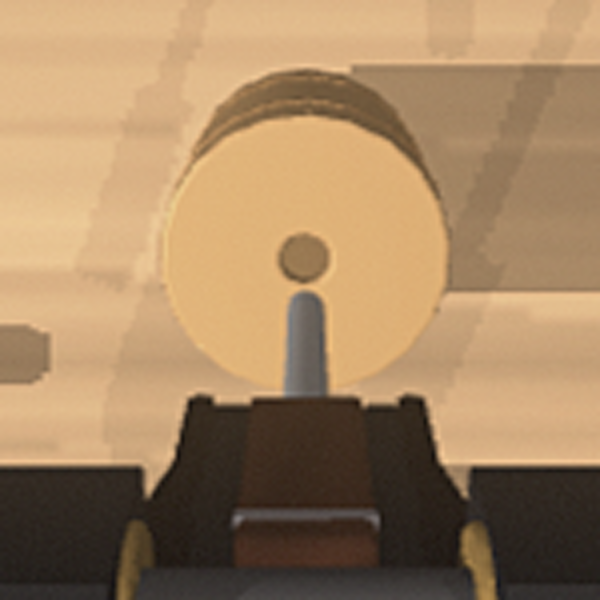

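View pics/k1s.png

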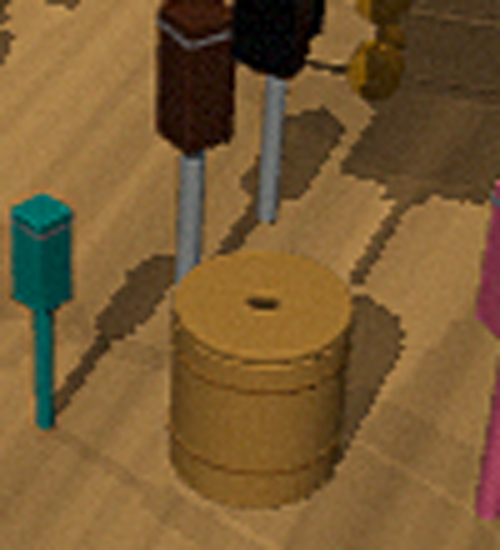

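Both the hole (304,257) and the shaft tip (306,293) show clearly in the wrist crop, so I'll compute the relative offset.

Run:
```python
from h import *
import pickle
i,s=pickle.load(open("k1.pkl","rb")); C=Cam(i);Rt=R.from_rotvec(s["tool_rot"]).as_matrix()
t=s["position"]+Rt@[0,0,.0927]
h=C.plane(179.5+304/4,119.5+257.5/4,.08);m=C.plane(179.5+306/4,119.5+291/4,t[2])-[.004,0,0]
print(t,h,m,"hole abs (tip frame)",t+h-m)
D=cam("side");print(D.plane(234.5+264/5,89.5+302/5,.08))
print(ctrl.get_state()["position"])
```

```text
[ 0.57314883 -0.18481298  0.11876995] [ 0.57060795 -0.18542572  0.08      ] [ 0.570996   -0.18587595  0.11876995] hole abs (tip frame) [ 0.57276079 -0.18436275  0.08      ]
[ 0.57148683 -0.18335844  0.08      ]
[ 0.57284482 -0.18482084  0.2111895 ]
```

```bash
python3 -m crank '{"dp":[[0.0,0.05,1],[0,0,1.2],[0,0,0.7],[0,0,0.5],[0,0,0.5],[0,0,0.5],[0,0,0.5],[0,0,0]],"delta_rot":[[0,0,0],[0,0,0],[0,0,0],[0,0,0],[0,0,0],[0,0,0],[0,0,0],[0,0,0]]}'
```

```text
time: 19.4
position: [0.5717, -0.1846, 0.1608]
tool_rot: [2.222, -2.22, -0.002]
ft_force: [-0.0, 0.0, -0.1]
grip_width: 0.197
```

```bash
python3 -m crank '{"dp":[[0.03,0,0.8],[0,0,1],[0,0,1],[0,0,1],[0,0,0.7],[0,0,0.5],[0,0,0.25],[0,0,0]],"delta_rot":[[0,0,0],[0,0,0],[0,0,0],[0,0,0],[0,0,0],[0,0,0],[0,0,0],[0,0,0]]}'
```

```text
time: 20.2
position: [0.572, -0.185, 0.1088]
tool_rot: [2.222, -2.22, -0.0]
ft_force: [0.4, -0.4, 0.4]
grip_width: 0.2
```

```bash
python3 -m crank '{"dp":[[0,0,0],[0,0,0.03],[0,0,0.03],[0,0,0.02],[0,0,0],[0,0,0],[0,0,0],[0,0,0]],"delta_rot":[[0,0,0],[0,0,0],[0,0,0],[0,0,0],[0,0,0],[0,0,0],[0,0,0],[0,0,0]]}'
```

```text
time: 21.0
position: [0.5721, -0.185, 0.1083]
tool_rot: [-2.222, 2.22, -0.0]
ft_force: [0.4, -0.2, 0.1]
grip_width: 0.199
```

```bash
python3 -m crank '{"dp":[[0,0,0.03],[0,0,0.03],[0,0,0.03],[0,0,0.03],[0,0,0.03],[0,0,0],[0,0,0],[0,0,0]],"delta_rot":[[0,0,0],[0,0,0],[0,0,0],[0,0,0],[0,0,0],[0,0,0],[0,0,0],[0,0,0]]}'
```

```text
time: 21.8
position: [0.5721, -0.1851, 0.1068]
tool_rot: [-2.222, 2.22, -0.0]
ft_force: [0.1, 0.1, -0.8]
grip_width: 0.208
```

Back at the grasp height with no load. Releasing.

```bash
python3 -m crank '{"dp":[[0,0,0],[0,0,0],[0,0,0],[0,0,0],[0,0,0],[0,0,0],[0,0,0],[0,0,0]],"delta_rot":[[0,0,0],[0,0,0],[0,0,0],[0,0,0],[0,0,0],[0,0,0],[0,0,0],[0,0,0]]}' 5 && python3 -m crank '{"dp":[[0,0,-0.5],[0,0,-1.5],[0,0,-2.5],[0,0,-3],[0,0,-3],[0,0,-2],[0,0,-1],[0,0,0]],"delta_rot":[[0,0,0],[0,0,0],[0,0,0],[0,0,0],[0,0,0],[0,0,0],[0,0,0],[0,0,0]]}'
python3 - <<'E'
from h import *
s=ctrl.get_state();print(s["position"],s["ft_force"],s["grip_width"])
w=ctrl.get_image("wrist");cv2.imwrite("pics/l1w.png",w)
b=ctrl.get_image("side");cv2.imwrite("pics/l1s.png",cv2.resize(b[90:345,150:335],None,fx=3,fy=2.3,interpolation=2))
cv2.imwrite("pics/l1.png",ctrl.get_image("scene"))
E
```

```text
time: 22.6
position: [0.5721, -0.1851, 0.1068]
tool_rot: [-2.222, 2.221, -0.0]
ft_force: [-0.2, 0.8, -0.3]
grip_width: 0.574
time: 23.4
position: [0.573, -0.1854, 0.2442]
tool_rot: [-2.221, 2.219, -0.005]
ft_force: [0.2, 0.4, -0.3]
grip_width: 0.569
[ 0.57296974 -0.18536633  0.2441895 ] [ 0.23573675  0.36992265 -0.32837252] 0.5690688903586962
```

View pics/l1w.png

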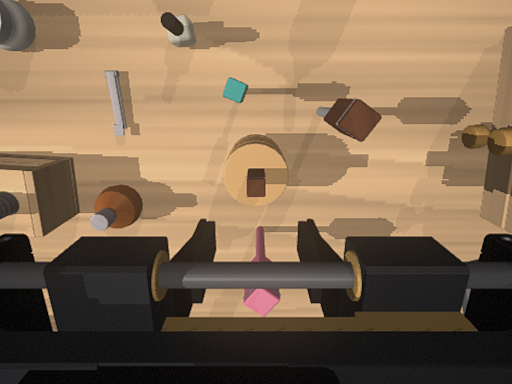

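View pics/l1s.png

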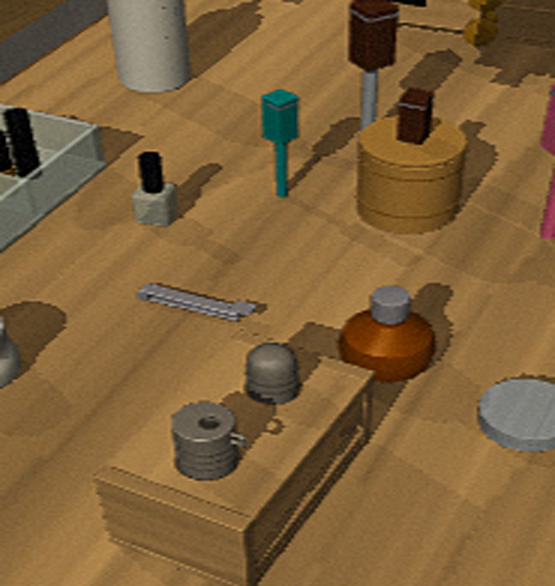

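View pics/l1.png

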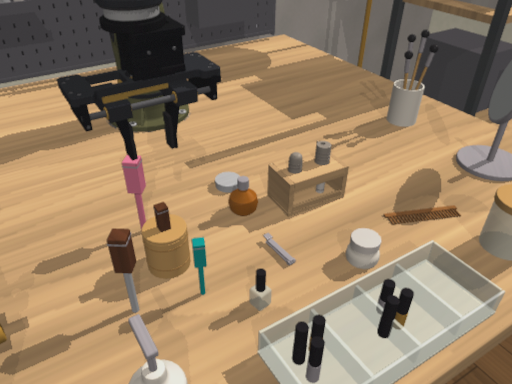

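The rod is upright in the cup with its grip on the lid (scene 162,216, as at the start). The cartridge is in the tray (scene 321,187), nothing else has moved, and the arm is clear. I'll let it settle for one call and then hand in.

```bash
python3 -m crank '{"dp":[[0,0,0],[0,0,0],[0,0,0],[0,0,0],[0,0,0],[0,0,0],[0,0,0],[0,0,0]],"delta_rot":[[0,0,0],[0,0,0],[0,0,0],[0,0,0],[0,0,0],[0,0,0],[0,0,0],[0,0,0]]}' && python3 -c "
from bench import ctrl
print(ctrl.close_job())"
```

```text
time: 24.35
position: [0.5721, -0.1851, 0.2419]
tool_rot: [-2.222, 2.22, -0.0]
ft_force: [-1.7, -0.5, -0.8]
grip_width: 0.577
the job is handed in; nothing more can be done
None
```

The spent cartridge is out of the case and standing in the stand's tray, and the small dark rod hangs back in the cup. I handed the job in at about 24 s; no verdict was reported.

- **Finding the hole:** Camera measurements put the tip in the push-out hole on the first try, with no touch search. Force was under about 1 N.
- **Pushing:** Force readings while pushing were about 8–10 N and fell to zero once the cartridge dropped. These are readings at the end of each call, so a brief peak between them would not show.
- **Returning the rod:** Withdrawal and re-insertion showed only about 1 N. The arm released the rod within 0.1 mm of the height where it first gripped it.

In the last pictures the rod stands upright with its grip on the lid. By eye, the spare case and the other items look unmoved, and the gripper is clear of everything. I did not measure their final positions.

**Disagreement:** the wrist camera read 1 to 2 mm off the arm's own position. I corrected for this using the rod tip seen in the same picture. No check failed.

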